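# Close the inlaid casket: unlock its folding lid stay and lower the lid

## Task

The pearl-inlaid casket stands open on a folding lid stay. Lift the stay's knee by its brass knob, up past centre so that the stay unlocks, then lower the lid gently until it is fully shut and let go. Leave the lamp base, the brass imame and the bead bowl where they are.

Things in the scene. Friction and masses are not known exactly. Their poses are not given: they have to be found in the camera images.
- casket: Dark walnut casket with pearl lozenges, fixed to the shelf: 200 mm along its x (x points roughly away from the robot), 180 mm along its y, 100 mm high to the rim. Origin at the centre of its underside, z up. The lid hinges on the rim at y = +90, z = 100 mm, along x. The folding stay is on the outside of the +x end.
- lid_edge (a point): Middle of the lid's free edge, on its inlaid outer face. The lid is a plate 200 x 180 x 12 mm, red inside, standing open 1.2 rad above shut and leaning in over the box; this point is then about 270 mm up. Its -y axis points from hinge to edge, +z out of the outer face; 180 mm from the hinge. Shut, the top is 112 mm up.
- stay_pivot (a point): Pivot of the stay's lower link on the casket's +x end, at y = -78, z = 60 mm of the casket. The lower flat steel link is 65 mm from here to the knee and starts 0.52 rad above the casket's +y; the knee moves on that circle, up and towards -y. The upper link (120 mm) joins the knee to the lid.
- knee_knob (a point): Centre of the brass knob on the stay's knee: a cylinder 20 mm in diameter, 26 mm long, lying along the casket's x, 40 mm outside the +x end face (casket x = 140 mm), about 92 mm up when locked; a 7 mm stem joins it to the links. Its x axis is the knob's axis. It turns only about 0.2 rad while lifted.
- stay_knee (a joint): Knee bend, rad: 0 = locked, sagging on its stop 9 mm below straight; 0.21 = straight (centre); more = unlocked. 0.4 is safely past (knob 15 mm higher than at first); 0.77 when the lower link has turned 0.5 rad (knob 23 mm higher, 22 mm towards -y). It stays where left once well past centre. While locked the lid cannot be lowered.
- casket_lid (a joint): Lid angle, rad: 0 = standing open as at the start, growing as it comes down, 1.2 = shut. The hinge is stiff: the unlocked lid stays up by itself and comes down under 2 to 4 N on its outer face near the free edge; near shut it may sink slowly by itself.
- lamp_base: Bystander: cream bakelite lamp base with a black rocker switch, 108 mm in diameter, 140 mm high, loose; origin under its centre.
- imame: Bystander: slender brass imame head piece, 32 mm in diameter, 74 mm high, standing loose; origin under its centre.
- bead_bowl: Bystander: smoky quartz bowl with beads, 94 mm in diameter, 40 mm high, loose; origin under its centre.

How it is judged:
By the outcome, as a careful person would: the job done as asked, in the order asked, and still so for the second after the job is handed in, with the robot touching nothing.
It also fails if it takes over 61 s, if anything falls off the work surface, if the arm or the gripper's body presses on something with over 40 N, if the wrist force passes 120 N, or if a joint passes its speed limit or range.

## Robot

A 6-joint arm with a two-finger parallel gripper is mounted at the origin on the work surface. World frame = base frame: x ahead of the robot, y to its left, z up, the work surface at z = 0. Lengths are in m, angles in degrees, forces in N, time in s.
With the tool pointing down it reaches from about 0.4 to 0.825 m from the base axis. Payload 7 kg.
Tool frame: the origin (TCP) lies at the very end of the fingers, on their centre line; the grasp point (between the pads) lies 19 mm behind it (ctrl.pinch_z is the distance from the TCP to the grasp point, in m); z points along the fingers, x is the direction in which the jaws open and shut, and the axes are right-handed (so a half turn about z gives the same grasp; the last joint's range is limited). The gripper opens to 88 mm and grips with 3 to 60 N. Pads are 19 mm wide; open, the fingers measure 130 mm over their backs; the gripper's body (78 mm by 193 mm) begins 47 mm behind the grasp point.
Start: joints at [88.299, 20.546, 0.682, 0, -70.136, -16.507], TCP at [0.211, 0.641, 0.227] pointing down, gripper open.
Joint ranges: [-176.03, 176.03], [-82.01, 121.73], [-58.28, 71.71], [-173.87, 95.51], [-174.79, -0.11], [-173.66, 173.66]. Speed limits (degrees/s): [136.94, 136.94, 172.46, 180, 180, 180].

## Interface

Orientations are given as [roll, pitch, yaw] about the fixed x, y, z axes, in that order (R = Rz(yaw) Ry(pitch) Rx(roll)).
In Python, from plant import ctrl gives the robot as it stands.
- The arm moves only by the tool carry_out, never from a script. Its argument "increments" is a list of rows, each a list of 7 numbers: the turn, a rotation vector about the world's x, y, z in degrees, then the shift along the world's x, y, z in mm, then the closure, from 0 (fully open) to 1 (shut). In form: [[ax, ay, az, dx, dy, dz, grip], ...]. A call has 1 to 20 rows; each row is the pose to reach, as a shift and turn from the pose commanded when the call began; what a row does not reach only later rows make up. A row lasts 1/8 s, in which the tool goes at most 62.5 mm and 10.7 degrees, less where a joint would pass 70% of its speed; a pose out of reach is approached as far as the arm can. A call with a gripper value outside its range is refused whole. The fingers move at their own pace and stop on an object; the grip force is fixed at half the most. Time passes only in rows, so rows that repeat a pose let the fingers close. It gives the time, the measured TCP pose, the force and the opening at its end, in the units of the state.
- ctrl.get_obs(): the state, without advancing time (a new reading comes with each control period).
- ctrl.snapshot(name): name is "side" or "top" or "wrist"; returns a dict with "pixels" (400x640x3 uint8, blue, green, red), "intrinsics" (3x3 intrinsics, pixels), "rvec" (rotation vector, rad) and "tvec" (3), from world to camera coordinates, as OpenCV has them; the wrist camera has in their place "hand_eye" (4x4, takes a point from camera to tool coordinates, whose origin is the TCP and whose axes are the tool frame's). Camera axes: x right, y down, z forward; pixel columns grow to the right and rows downward; lengths in m; the calibration is good to about 2 mm. A picture is of the moment at which its call begins: read the wrist's pose just before it. There is no depth.
- ctrl.close_job(): hands the job in, once; it reports no verdict.
Trained networks look in a picture, given as the dict that the camera call returned (one of the last four; its "shot" number tells which), for a name from the list of things; names that differ only in an ending like _2 or _b are one class to them, and where a whole thing is asked for, a point or a joint stands for the part that bears it (a point fixed in the world has none). Each returns a list of dicts, best first, with "confidence" (0 to 1); they miss things now and then, are a little off and sometimes report something else, mostly with a low value. They report only what shows in the picture. A call takes as long as a camera call.
- ctrl.search_frame(picture, label): "centre" ([x, y, z] in m, in world coordinates, good to about 4 mm: the middle of the surface that is visible of it).
- ctrl.outline_of(picture, label): "pixels" (400x640 bool, what is visible of it).
The state is a dict: "clock": time; "joint_pos": joint angles; "qvel": joint speeds; "tau": joint torques, N m; "tool_pos": TCP position; "orientation": TCP orientation; "force": force on the tool from outside, world axes, zero at the start; "moment": the same for the moment, N m; "opening": finger opening in m.
Only numpy, scipy, OpenCV 4.12 (cv2) and the standard library are available. Lean on these libraries where they do the work, as an engineer would, in place of code of your own. Each camera call takes 0.05 s, during which the arm holds its last target. There are 200 camera calls.

## Working session

There is one attempt and no reset: what is moved stays moved. The work goes in short steps, Python scripts to look and compute and a tool call to move; the robot and the scene stay as the last step left them, time stands still between calls to the robot, and variables do not carry over. Pictures are saved under pics/ and viewed, about 8 in all and at most 12, crops included, and the job is handed in when it is done.

Besides the shell and the picture viewer there is one more tool, called after ">>>" in YAML: its name, and indented under it one key for each argument. carry_out: Moves the arm, as the interface text tells. Its arguments: {"type":"object","properties":{"increments":{"type":"array"}},"required":["increments"]}

```bash
mkdir -p pics
cat > h.py <<'E'
import numpy as np,cv2
from plant import ctrl
from scipy.spatial.transform import Rotation as R
def proj(p,P):
    return cv2.projectPoints(np.array(P,float).reshape(-1,3),np.array(p['rvec'],float),np.array(p['tvec'],float),np.array(p['intrinsics'],float),None)[0][:,0]
E
python3 - <<'E'
from h import *
o=ctrl.get_obs();print({k:np.round(v,3) for k,v in o.items()})
ims=[]
for n in("side","top"):
    p=ctrl.snapshot(n);ims.append(p['pixels'])
    cv2.imwrite(f'pics/{n}0.png',p['pixels'])
    Rm=cv2.Rodrigues(np.array(p['rvec'],float))[0];print(n,'cam at',-Rm.T@np.array(p['tvec']).ravel(),'fwd',Rm[2])
    for l in("casket","lid_edge","stay_pivot","knee_knob","lamp_base","imame","bead_bowl"):
        for d in ctrl.search_frame(p,l)[:2]: print(n,l,np.round(d['centre'],3),round(d['confidence'],2))
E
```

```text
{'clock': np.float64(0.0), 'joint_pos': array([ 8.8297e+01,  2.0590e+01,  6.3200e-01, -2.2000e-02, -7.0135e+01,
       -1.6506e+01]), 'qvel': array([-0.019,  0.008, -0.074, -0.044,  0.078, -0.03 ]), 'tau': array([-1.0000e-03, -5.8271e+01,  2.9306e+01,  6.9970e+00,  7.0000e-03,
       -0.0000e+00]), 'tool_pos': array([0.211, 0.641, 0.226]), 'orientation': array([-1.79993e+02, -9.50000e-02, -1.08216e+02]), 'force': array([1.127, 0.012, 0.699]), 'moment': array([ 0.031,  0.039, -0.023]), 'opening': np.float64(0.087)}
side cam at [0.5538854  0.70791881 0.92509967] fwd [ 0.03753455 -0.6792544  -0.73294243]
side casket [0.509 0.094 0.166] 0.69
side lid_edge [0.5   0.088 0.196] 0.97
side stay_pivot [0.506 0.091 0.17 ] 0.67
side stay_pivot [0.477 0.273 0.047] 0.58
side knee_knob [0.646 0.047 0.101] 0.63
side lamp_base [0.481 0.271 0.045] 0.83
side imame [0.68  0.233 0.037] 0.51
side bead_bowl [ 0.587 -0.205  0.026] 0.86
top cam at [0.41680917 0.038339   1.26320727] fwd [ 0.13763378  0.0029223  -0.99047888]
top casket [0.515 0.038 0.101] 0.8
top casket [0.495 0.082 0.214] 0.28
top lid_edge [0.498 0.084 0.214] 0.64
top stay_pivot [0.518 0.038 0.105] 0.57
top knee_knob [0.642 0.042 0.104] 0.44
top lamp_base [0.467 0.243 0.039] 0.65
top imame [0.673 0.222 0.048] 0.4
top bead_bowl [ 0.58  -0.192  0.023] 0.74
top bead_bowl [0.512 0.039 0.102] 0.49
```

View pics/side0.png

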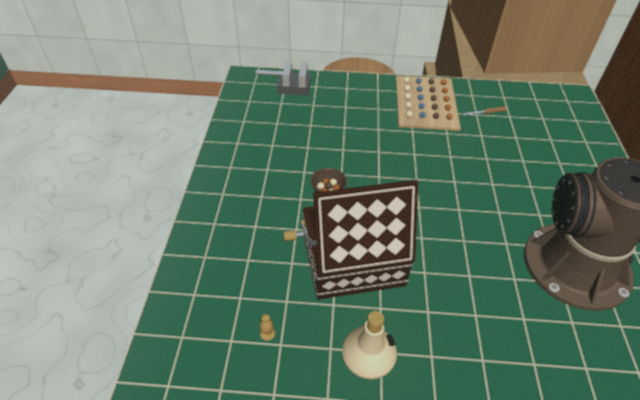

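View pics/top0.png

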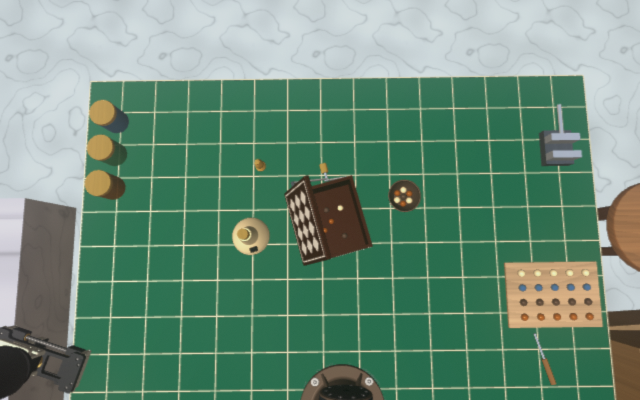

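Run:
```python
import cv2,numpy as np
a=cv2.imread('pics/side0.png')[160:310,270:430];b=cv2.imread('pics/top0.png')[150:280,270:390]
f=lambda i,s:cv2.resize(i,None,fx=s,fy=s,interpolation=cv2.INTER_CUBIC)
A=f(a,2.5);B=f(b,3)
c=np.zeros((max(A.shape[0],B.shape[0]),A.shape[1]+B.shape[1],3),np.uint8);c[:A.shape[0],:A.shape[1]]=A;c[:B.shape[0],A.shape[1]:]=B
print(c.shape,A.shape);cv2.imwrite('pics/crop0.png',c)
```

```text
(390, 760, 3) (375, 400, 3)
```

View pics/crop0.png

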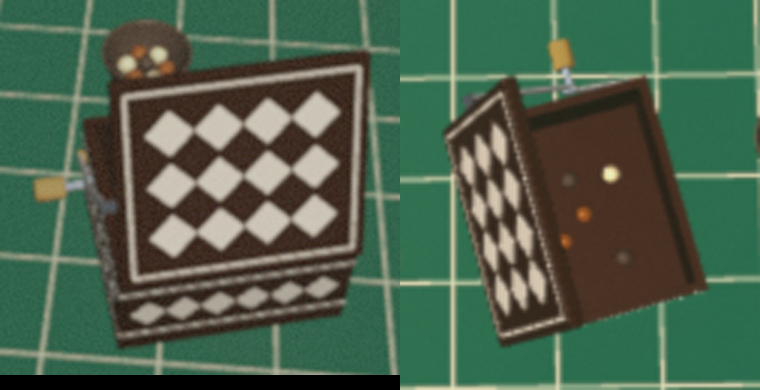

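```bash
cat >> h.py <<'E'
def lid(x,s,n=12,th=0):   # casket frame point: s from hinge along lid, n along outer normal, th lid joint
    a=1.2-th; return [x,.09-s*np.cos(a)+n/1000*np.sin(a),.1+s*np.sin(a)+n/1000*np.cos(a)]
def W(q,P):
    c,s=np.cos(q[2]),np.sin(q[2]);P=np.array(P,float).reshape(-1,3)
    return np.c_[q[0]+c*P[:,0]-s*P[:,1],q[1]+s*P[:,0]+c*P[:,1],P[:,2]]
E
python3 - <<'E'
from h import *
from scipy.optimize import least_squares
S=ctrl.snapshot('side');T=ctrl.snapshot('top')
obs=[(S,lid(.1,.18),(314,191.2)),(S,lid(-.1,.18),(418,180.8)),(S,[.1,.09,0],(318,298)),(S,[-.1,.09,0],(408,284)),
(T,[.1,-.09,.1],(351.7,175.7)),(T,[-.1,-.09,.1],(372,246.7)),
(S,[.14,-.078+.065*np.cos(.52),.0923],(290,235.2)),(T,[.14,-.078+.065*np.cos(.52),.0923],(323.7,168))]
f=lambda q:np.concatenate([proj(p,W(q,P))[0]-u for p,P,u in obs])
r=least_squares(f,[.5,.04,.25],loss='soft_l1')
print(r.x,np.degrees(r.x[2]));print(np.round(f(r.x).reshape(-1,2),1))
# triangulate knob
g=lambda X:np.r_[proj(S,X)[0]-(290,235.2),proj(T,X)[0]-(323.7,168)]
print('knob tri',least_squares(g,[.64,.04,.1]).x,'model',W(r.x,obs[6][1]),'lid_edge',W(r.x,lid(0,.18)),'pivot',W(r.x,[.1,-.078,.06]))
for l in("lamp_base","imame","bead_bowl"):
  for p in(S,T):
    for d in ctrl.search_frame(p,l)[:1]:print(l,np.round(d['centre'],3))
print(proj(T,[[.467,.255,.14]]),proj(S,[[.467,.255,.14]]))
E
```

```text
[0.5100228  0.02547748 0.26897734] 15.411266334277746
[[ 0.3  2.8]
 [ 1.  -0.4]
 [-0.4  1.4]
 [-1.4  1. ]
 [ 0.9 -0.6]
 [ 2.2 -0.3]
 [ 0.1 -0.1]
 [ 0.6  0.7]]
knob tri [0.65120054 0.04367186 0.09429877] model [[0.65072676 0.04186649 0.0923    ]] lid_edge [[0.50046656 0.06014454 0.27211533]] pivot [[ 0.62715528 -0.02314332  0.06      ]]
lamp_base [0.478 0.274 0.045]
lamp_base [0.47  0.246 0.041]
imame [0.676 0.236 0.039]
imame [0.674 0.223 0.052]
bead_bowl [ 0.583 -0.189  0.025]
[[242.27863463 236.25075091]] [[378.81498277 318.68488794]]
```

```bash
cat >> h.py <<'E'
Q=[.5100,.0255,.2690]
def cv(v): return R.from_euler('z',Q[2]).apply(v)   # casket vector to world
def Rt(tilt,jaw='y'):
    t=np.radians(tilt); z=cv([-np.sin(t),0,-np.cos(t)]); x=cv([0,-1,0]); return R.from_matrix(np.c_[x,np.cross(z,x),z])
def inc(Rtgt,p,o=None):
    o=o or ctrl.get_obs(); R0=R.from_euler('xyz',o['orientation'],degrees=True)
    return np.round((Rtgt*R0.inv()).as_rotvec(degrees=True),1),np.round(1000*(np.array(p)-o['tool_pos']),1)
E
python3 - <<'E'
from h import *
for t in(10,15):
  r=Rt(t);z=r.as_matrix()[:,2];g=np.array([.651,.043,.093])+cv([.004,0,0]);tip=g+.019*z
  print(t,'tip',tip,'pre80',inc(r,tip-.08*z),'grasp',inc(r,tip),z)
E
```

```text
10 tip [0.65167549 0.04318622 0.07428865] pre80 (array([ 0.2, 10.1, 33.5]), array([ 454.1, -594.3,  -73.5])) grasp (array([ 0.2, 10.1, 33.5]), array([ 440.7, -598. , -152.3])) [-0.16740329 -0.04615005 -0.98480775]
15 tip [0.65011544 0.04275614 0.07464741] pre80 (array([ 0.4, 15.2, 33.4]), array([ 459.1, -592.9,  -74.6])) grasp (array([ 0.4, 15.2, 33.4]), array([ 439.2, -598.4, -151.9])) [-0.24951117 -0.0687857  -0.96592583]
```

>>> carry_out:
  increments:
    - [0, 0, 0, 100, -80, 0, 0]
    - [0, 3, 7, 150, -120, 0, 0]
    - [0.1, 6, 14, 200, -160, 0, 0]
    - [0.2, 9, 20, 250, -200, 0, 0]
    - [0.3, 12, 27, 300, -240, 0, 0]
    - [0.4, 15.2, 33.4, 350, -280, 0, 0]
    - [0.4, 15.2, 33.4, 400, -320, 0, 0]
    - [0.4, 15.2, 33.4, 450, -355, 0, 0]
    - [0.4, 15.2, 33.4, 490, -391, 0, 0]
    - [0.4, 15.2, 33.4, 490, -391, 0, 0]
    - [0.4, 15.2, 33.4, 490, -391, 0, 0]
    - [0.4, 15.2, 33.4, 485, -440, 0, 0]
    - [0.4, 15.2, 33.4, 480, -490, -10, 0]
    - [0.4, 15.2, 33.4, 470, -540, -20, 0]
    - [0.4, 15.2, 33.4, 461, -592, -35, 0]
    - [0.4, 15.2, 33.4, 461, -592, -35, 0]
    - [0.4, 15.2, 33.4, 461, -592, -35, 0]
    - [0.4, 15.2, 33.4, 461, -592, -35, 0]

```text
clock: 3.45
tool_pos: [0.6722, 0.0505, 0.1919]
orientation: [165.1, 0.0, -74.5]
force: [-0.0, -0.4, -0.5]
opening: 0.0879
```

Run:
```python
from h import *
o=ctrl.get_obs();print(o['clock'],o['tool_pos'],o['orientation'],o['force'],o['joint_pos'])
w=ctrl.snapshot('wrist');S=ctrl.snapshot('side')
M=R.from_euler('xyz',o['orientation'],degrees=True)
X=np.eye(4);X[:3,:3]=M.as_matrix();X[:3,3]=o['tool_pos'];C=np.linalg.inv(X@np.array(w['hand_eye']))
w['rvec']=cv2.Rodrigues(C[:3,:3])[0];w['tvec']=C[:3,3]
im=w['pixels'].copy();u=proj(w,[[.651,.043,.093]])[0];print('pred',u)
for l in('knee_knob',):
  for d in ctrl.search_frame(w,l)[:2]:print(d)
  for d in ctrl.outline_of(w,l)[:1]:
    ys,xs=np.nonzero(d['pixels']);print('mask',xs.mean(),ys.mean(),len(xs),xs.min(),xs.max(),ys.min(),ys.max())
print('ends',proj(w,W(Q,[[.127,-.0216,.0923],[.153,-.0216,.0923]])))
out=np.zeros((520,800,3),np.uint8)
out[:250,:400]=cv2.resize(im,(400,250));out[:,400:]=cv2.resize(S['pixels'][100:360,230:430],(400,520))
c=im[max(0,int(u[1])-60):int(u[1])+60,max(0,int(u[0])-90):int(u[0])+90];out[260:260+int(c.shape[0]*2),:c.shape[1]*2]=cv2.resize(c,None,fx=2,fy=2)
cv2.imwrite('pics/pre.png',out)
```

```text
3.45 [0.67224452 0.05051422 0.1918753 ] [ 1.65059349e+02  3.19543927e-02 -7.45354864e+01] [-0.00886082 -0.38303456 -0.51525152] [ 20.10692858  30.98324457  11.64203153  -1.23016412 -85.55121133
  85.61750086]
pred [320.64532732 195.09064522]
{'centre': [0.6185, 0.0487, 0.099], 'confidence': 0.84}
{'centre': [0.6882, 0.2226, 0.0445], 'confidence': 0.71}
mask 300.8310473815461 221.3784289276808 1604 247 333 179 265
ends [[321.65289682 206.83458259]
 [321.7862137  182.99905035]]
```

View pics/pre.png

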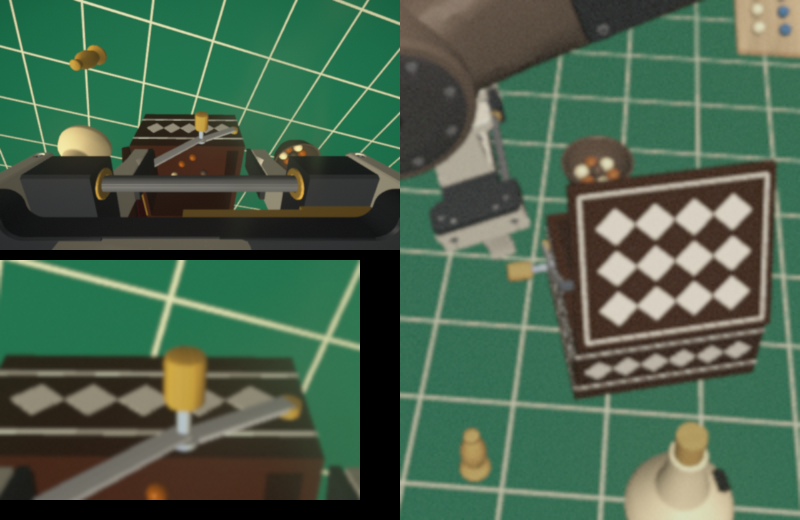

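>>> carry_out:
  increments:
    - [0, 0, 0, -8, -3, -30, 0]
    - [0, 0, 0, -14, -5, -60, 0]
    - [0, 0, 0, -19, -6.5, -90, 0]
    - [0, 0, 0, -22, -7.7, -117, 0]
    - [0, 0, 0, -22, -7.7, -117, 0]
    - [0, 0, 0, -22, -7.7, -117, 0]
    - [0, 0, 0, -22, -7.7, -117, 0.6]
    - [0, 0, 0, -22, -7.7, -117, 0.7]
    - [0, 0, 0, -22, -7.7, -117, 0.85]
    - [0, 0, 0, -22, -7.7, -117, 1]
    - [0, 0, 0, -22, -7.7, -117, 1]
    - [0, 0, 0, -22, -7.7, -117, 1]
    - [0, 0, 0, -22, -7.7, -117, 1]
    - [0, 0, 0, -22, -7.7, -117, 1]

```text
clock: 5.4
tool_pos: [0.6499, 0.0415, 0.0746]
orientation: [165.0, 0.0, -74.6]
force: [0.0, 0.3, -0.7]
opening: 0.0191
```

>>> carry_out:
  increments:
    - [0, 0, 0, 0.4, -1.7, 2.7, 1]
    - [0, 0, 0, 0.9, -3.4, 5.5, 1]
    - [0, 0, 0, 1.4, -5.3, 8.1, 1]
    - [0, 0, 0, 2, -7.2, 10.6, 1]
    - [0, 0, 0, 2, -7.2, 10.6, 1]

```text
clock: 6.02
tool_pos: [0.6519, 0.0341, 0.0856]
orientation: [165.0, 0.0, -74.6]
force: [-1.3, 3.2, -0.7]
opening: 0.0188
```

Forces are small and the grip holds, so I continue along the arc.

>>> carry_out:
  increments:
    - [0, 0, 0, 0.6, -2.2, 2.3, 1]
    - [0, 0, 0, 1.2, -4.5, 4.6, 1]
    - [0, 0, 0, 1.8, -6.8, 6.7, 1]
    - [0, 0, 0, 2.5, -9.2, 8.8, 1]
    - [0, 0, 0, 3.2, -11.8, 10.7, 1]
    - [0, 0, 0, 4, -14.4, 12.5, 1]
    - [0, 0, 0, 4, -14.4, 12.5, 1]
    - [0, 0, 0, 4, -14.4, 12.5, 1]

```text
clock: 7.02
tool_pos: [0.656, 0.0195, 0.0979]
orientation: [165.0, -0.0, -74.6]
force: [-0.2, 0.5, -0.6]
opening: 0.0188
```

Run:
```python
from h import *
o=ctrl.get_obs();print(o['clock'],o['tool_pos'],o['orientation'],o['force'],o['moment'],o['opening'])
w=ctrl.snapshot('wrist');S=ctrl.snapshot('side')
out=np.zeros((520,800,3),np.uint8)
out[:250,:400]=cv2.resize(w['pixels'],(400,250));out[:,400:]=cv2.resize(S['pixels'][100:360,230:430],(400,520))
out[260:510,:400]=cv2.resize(w['pixels'][150:275,220:420],(400,250))
cv2.imwrite('pics/lift.png',out)
```

```text
7.025 [0.65598983 0.01946543 0.09791696] [ 1.65006413e+02 -6.27155265e-03 -7.46119928e+01] [-0.20078068  0.51541031 -0.63951465] [ 0.21139382 -0.62223324 -0.15257934] 0.018831699375777316
```

View pics/lift.png

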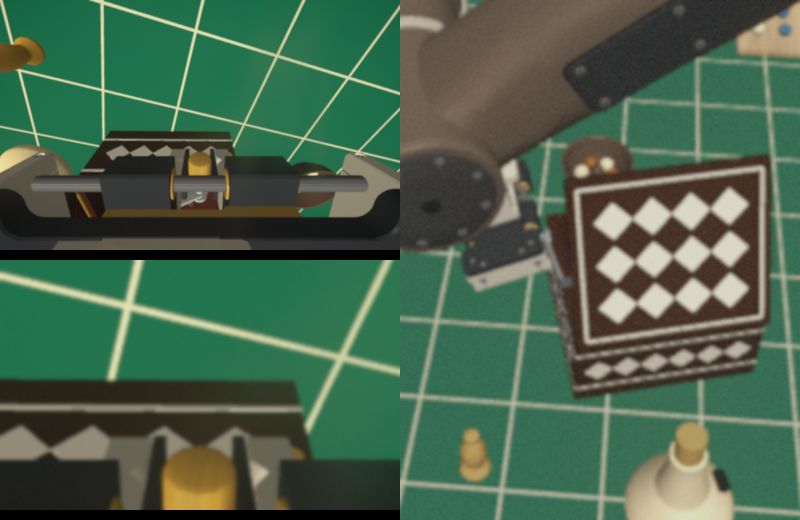

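>>> carry_out:
  increments:
    - [0, 0, 0, 0, 0, 0, 0.7]
    - [0, 0, 0, 0, 0, 0, 0.5]
    - [0, 0, 0, 0, 0, 0, 0.3]
    - [0, 0, 0, 0, 0, 0, 0.3]
    - [0, 0, 0, 4, 1, 15, 0.3]
    - [0, 0, 0, 9, 2.5, 35, 0.3]
    - [0, 0, 0, 15, 4, 60, 0.3]
    - [0, 0, 0, 20, 5.5, 80, 0.3]
    - [0, 0, 0, 20, 5.5, 120, 0.3]
    - [0, 0, 0, 20, 5.5, 160, 0.6]
    - [0, 0, 0, 20, 5.5, 200, 1]
    - [0, 0, 0, 20, 5.5, 250, 1]
    - [0, 0, 0, 20, 5.5, 250, 1]
    - [0, 0, 0, 20, 5.5, 250, 1]

```text
clock: 8.88
tool_pos: [0.6759, 0.0255, 0.3483]
orientation: [165.1, 0.0, -74.6]
force: [0.2, -0.4, -0.0]
opening: 0.0171
```

```bash
cat >> h.py <<'E'
def Rd(): 
    x=cv([-1,0,0]);z=np.array([0,0,-1.]);return R.from_matrix(np.c_[x,np.cross(z,x),z])
def tcp(th,s=.165,x=0,off=.0095): # TCP with -y bottom edge of tips touching outer face
    return W(Q,np.array(lid(x,s,12,th))+[0,off,0])[0]
E
python3 - <<'E'
from h import *
o=ctrl.get_obs();print(o['clock'],o['tool_pos'],o['joint_pos'],o['opening'],o['force'])
p=W(Q,[[0,.085,.34]])[0];print('above',inc(Rd(),p,o));p[2]=.258;print('pre',inc(Rd(),p,o),'contact',tcp(0))
w=ctrl.snapshot('wrist');S=ctrl.snapshot('side')
out=np.zeros((520,800,3),np.uint8)
out[:250,:400]=cv2.resize(w['pixels'],(400,250));out[:,400:]=cv2.resize(S['pixels'][100:360,230:430],(400,520))
out[260:510,:400]=cv2.resize(w['pixels'][75:325,120:520],(400,250))
cv2.imwrite('pics/rel.png',out)
E
```

```text
8.875 [0.6758669  0.02548287 0.34832703] [  18.18699246   28.16511836   26.56707646   -0.78508506 -103.30949628
   87.12138779] 0.01705326806835873 [ 0.17143337 -0.39382315 -0.02631282]
above (array([ -8.2, -14.4, -89.4]), array([-188.5,   82. ,   -8.3]))
pre (array([ -8.2, -14.4, -89.4]), array([-188.5,   82. ,  -90.3])) contact [0.49647364 0.07456509 0.25813474]
```

View pics/rel.png

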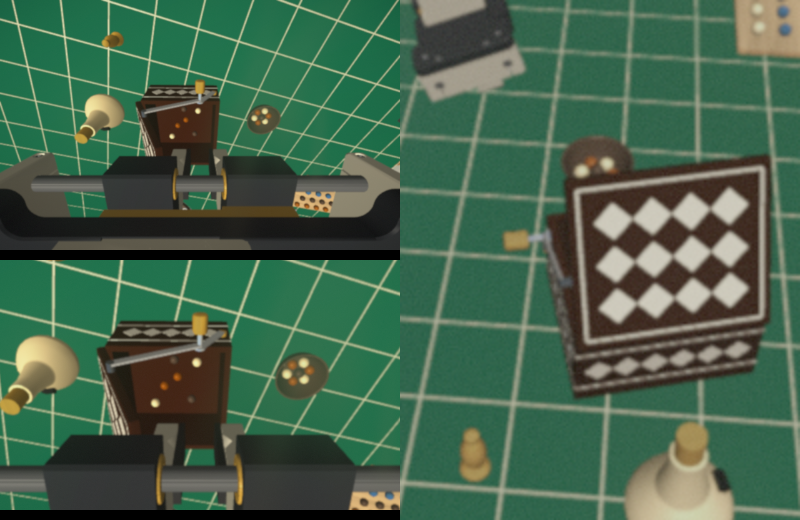

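>>> carry_out:
  increments:
    - [-1, -1.6, -10, -20, 9, 0, 1]
    - [-2, -3.2, -20, -40, 18, 0, 1]
    - [-3, -4.8, -30, -60, 27, 0, 1]
    - [-4, -6.4, -40, -80, 36, 0, 1]
    - [-4.6, -8, -50, -100, 45, 0, 1]
    - [-5.5, -9.6, -60, -125, 55, 0, 1]
    - [-6.4, -11.2, -70, -150, 66, 0, 1]
    - [-7.3, -12.8, -80, -175, 77, 0, 1]
    - [-8.2, -14.4, -89.4, -188, 82, 0, 1]
    - [-8.2, -14.4, -89.4, -188, 82, 0, 1]
    - [-8.2, -14.4, -89.4, -188, 82, -30, 1]
    - [-8.2, -14.4, -89.4, -188, 82, -60, 1]
    - [-8.2, -14.4, -89.4, -188, 82, -90, 1]
    - [-8.2, -14.4, -89.4, -188, 82, -90, 1]
    - [-8.2, -14.4, -89.4, -188, 82, -90, 1]

```text
clock: 10.85
tool_pos: [0.4888, 0.1073, 0.2585]
orientation: [180.0, 0.0, -164.5]
force: [-0.5, 0.2, 0.3]
opening: 0.0005
```

Run:
```python
from h import *
o=ctrl.get_obs();print(o['clock'],o['tool_pos'],o['orientation'],o['joint_pos'],o['opening'],o['force'])
for th in np.arange(0,1.25,.1): print(round(th,2),inc(Rd(),tcp(th),o))
S=ctrl.snapshot('side');T=ctrl.snapshot('top')
out=np.zeros((400,800,3),np.uint8);out[:,:400]=cv2.resize(S['pixels'][130:330,250:450],(400,400));out[:,400:]=cv2.resize(T['pixels'][120:320,220:420],(400,400))
cv2.imwrite('pics/prepush.png',out)
```

```text
10.85 [0.48876653 0.10732893 0.25850714] [ 1.79964889e+02  2.57160837e-02 -1.64500758e+02] [ 3.49022452e+01  2.67714710e+00 -1.79227617e+01 -2.62580215e-02
 -6.93641735e+01 -1.93937488e+01] 0.0004500448171922378 [-0.53351093  0.22516071  0.34693929]
0.0 (array([-0. ,  0. , -0.1]), array([  7.7, -32.8,  -0.4]))
0.1 (array([-0. ,  0. , -0.1]), array([ 11.8, -47.7,  -6. ]))
0.2 (array([-0. ,  0. , -0.1]), array([ 15.8, -62.1, -13.2]))
0.3 (array([-0. ,  0. , -0.1]), array([ 19.6, -75.7, -21.8]))
0.4 (array([-0. ,  0. , -0.1]), array([ 23.1, -88.4, -31.8]))
0.5 (array([-0. ,  0. , -0.1]), array([  26.3, -100.1,  -43. ]))
0.6 (array([-0. ,  0. , -0.1]), array([  29.2, -110.7,  -55.4]))
0.7 (array([-0. ,  0. , -0.1]), array([  31.7, -120. ,  -68.9]))
0.8 (array([-0. ,  0. , -0.1]), array([  33.9, -127.9,  -83.2]))
0.9 (array([-0. ,  0. , -0.1]), array([  35.7, -134.5,  -98.3]))
1.0 (array([-0. ,  0. , -0.1]), array([  37.1, -139.5, -114. ]))
1.1 (array([-0. ,  0. , -0.1]), array([  38.1, -143. , -130.1]))
1.2 (array([-0. ,  0. , -0.1]), array([  38.6, -145. , -146.5]))
```

View pics/prepush.png

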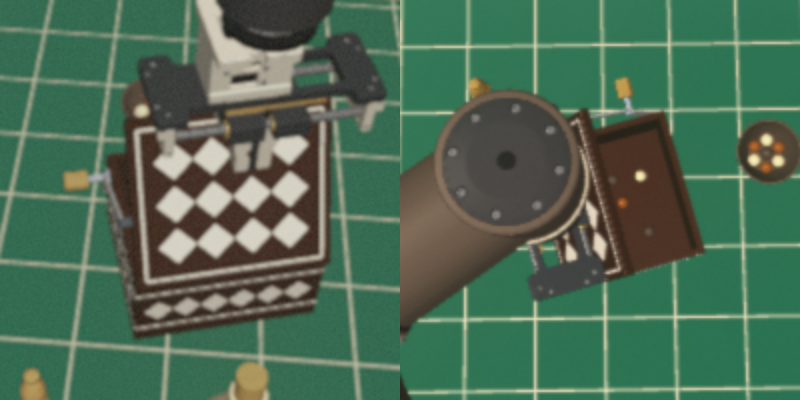

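>>> carry_out:
  increments:
    - [0, 0, 0, 3, -13, 0, 1]
    - [0, 0, 0, 5.5, -24, 0, 1]
    - [0, 0, 0, 6.7, -29, 0, 1]
    - [0, 0, 0, 7.7, -32.8, -0.4, 1]
    - [0, 0, 0, 8.7, -36.5, -1.8, 1]
    - [0, 0, 0, 9.7, -40.2, -3.2, 1]
    - [0, 0, 0, 10.8, -44, -4.6, 1]
    - [0, 0, 0, 11.8, -47.7, -6, 1]
    - [0, 0, 0, 12.8, -51.3, -7.8, 1]
    - [0, 0, 0, 13.8, -54.9, -9.6, 1]
    - [0, 0, 0, 14.8, -58.5, -11.4, 1]
    - [0, 0, 0, 15.8, -62.1, -13.2, 1]

```text
clock: 12.45
tool_pos: [0.5038, 0.045, 0.2443]
orientation: [179.9, 0.0, -164.6]
force: [-0.8, 0.6, 0.5]
opening: 0.0004
```

Run:
```python
from h import *
o=ctrl.get_obs();print(o['clock'],o['tool_pos'],o['force'],o['moment'])
S=ctrl.snapshot('side');T=ctrl.snapshot('top')
for p in(S,T):
  for d in ctrl.search_frame(p,'lid_edge')[:1]:print(d['centre'],d['confidence'])
out=np.zeros((400,800,3),np.uint8);out[:,:400]=cv2.resize(S['pixels'][130:330,250:450],(400,400));out[:,400:]=cv2.resize(T['pixels'][120:320,220:420],(400,400))
cv2.imwrite('pics/push1.png',out)
```

```text
12.45 [0.50379021 0.04502059 0.2443086 ] [-0.8252421   0.56080286  0.49518329] [ 0.40518913  0.13391202 -0.01794006]
[0.5033, 0.0766, 0.1846] 0.78
[0.4442, 0.0755, 0.162] 0.86
```

View pics/push1.png

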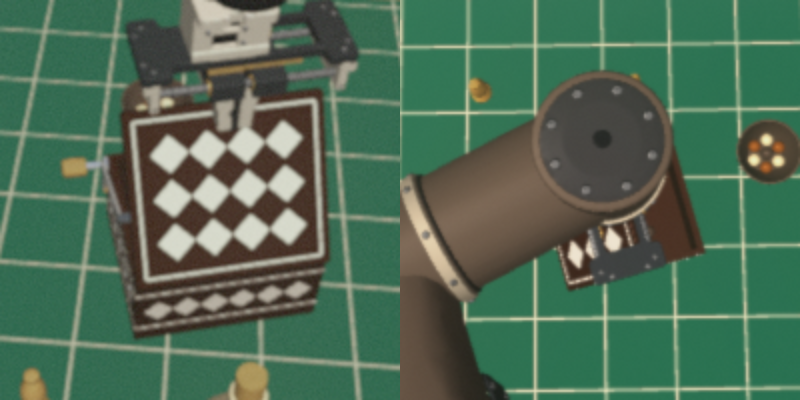

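>>> carry_out:
  increments:
    - [0, 0, 0, 1, -3.4, -2, 1]
    - [0, 0, 0, 1.9, -6.9, -4.2, 1]
    - [0, 0, 0, 2.9, -10.3, -6.4, 1]
    - [0, 0, 0, 3.8, -13.6, -8.6, 1]
    - [0, 0, 0, 4.7, -16.8, -11, 1]
    - [0, 0, 0, 5.6, -20, -13.5, 1]
    - [0, 0, 0, 6.4, -23.2, -16, 1]
    - [0, 0, 0, 7.3, -26.3, -18.6, 1]
    - [0, 0, 0, 8.1, -29.3, -21.3, 1]
    - [0, 0, 0, 8.9, -32.2, -24.1, 1]
    - [0, 0, 0, 9.7, -35.1, -26.9, 1]
    - [0, 0, 0, 10.5, -38, -29.8, 1]
    - [0, 0, 0, 11.3, -40.7, -32.8, 1]
    - [0, 0, 0, 12, -43.4, -35.9, 1]
    - [0, 0, 0, 12.7, -46, -39, 1]
    - [0, 0, 0, 13.4, -48.6, -42.2, 1]

```text
clock: 14.65
tool_pos: [0.5172, -0.0035, 0.202]
orientation: [179.9, 0.0, -164.6]
force: [0.2, 0.6, -0.9]
opening: 0.0006
```

>>> carry_out:
  increments:
    - [0, 0, 0, 0.6, -2.4, -3.3, 1]
    - [0, 0, 0, 1.3, -4.7, -6.7, 1]
    - [0, 0, 0, 1.9, -7, -10.1, 1]
    - [0, 0, 0, 2.5, -9.3, -13.5, 1]
    - [0, 0, 0, 3.1, -11.3, -17, 1]
    - [0, 0, 0, 3.6, -13.3, -20.6, 1]
    - [0, 0, 0, 4.2, -15.3, -24.2, 1]
    - [0, 0, 0, 4.7, -17.2, -27.8, 1]
    - [0, 0, 0, 5.2, -18.9, -31.5, 1]
    - [0, 0, 0, 5.6, -20.6, -35.3, 1]
    - [0, 0, 0, 6, -22.2, -39.1, 1]
    - [0, 0, 0, 6.5, -23.8, -42.9, 1]

```text
clock: 16.15
tool_pos: [0.5237, -0.0272, 0.1591]
orientation: [179.9, 0.0, -164.6]
force: [-0.2, -0.9, -0.1]
opening: 0.0001
```

Run:
```python
from h import *
o=ctrl.get_obs();print(o['clock'],o['tool_pos'],o['force'],o['moment'])
S=ctrl.snapshot('side');T=ctrl.snapshot('top')
for th in(.8,.9,1.): print(th,proj(S,W(Q,[lid(.1,.18,12,th),lid(-.1,.18,12,th)])).round(1).tolist())
out=np.zeros((400,800,3),np.uint8);out[:,:400]=cv2.resize(S['pixels'][130:330,250:450],(400,400));out[:,400:]=cv2.resize(T['pixels'][120:320,220:420],(400,400))
cv2.imwrite('pics/push2.png',out)
```

```text
16.15 [ 0.52367567 -0.02721288  0.159115  ] [-0.19929711 -0.92513905 -0.09762424] [0.09009593 0.01170355 0.01488412]
0.8 [[304.2, 187.6], [395.7, 175.9]]
0.9 [[303.7, 190.6], [393.7, 179.0]]
1.0 [[303.3, 194.3], [392.0, 182.7]]
```

View pics/push2.png

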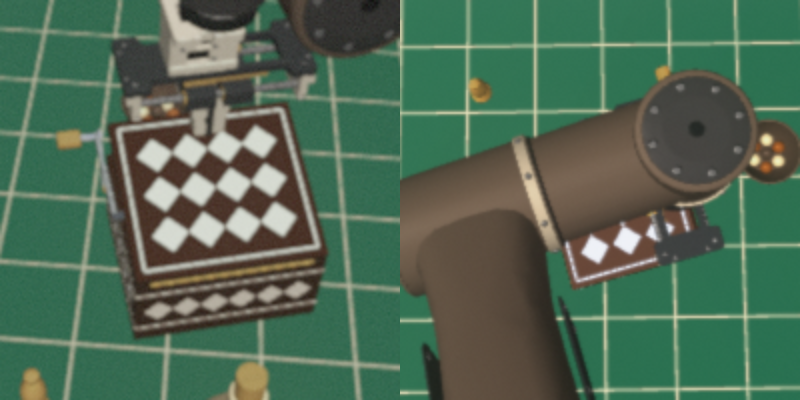

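>>> carry_out:
  increments:
    - [0, 0, 0, 0.4, -1.3, -3.9, 1]
    - [0, 0, 0, 0.7, -2.5, -7.8, 1]
    - [0, 0, 0, 1.1, -3.8, -11.7, 1]
    - [0, 0, 0, 1.4, -5, -15.7, 1]
    - [0, 0, 0, 1.6, -5.9, -19.7, 1]
    - [0, 0, 0, 1.9, -6.8, -23.7, 1]
    - [0, 0, 0, 2.1, -7.7, -27.7, 1]
    - [0, 0, 0, 2.4, -8.5, -31.8, 1]
    - [0, 0, 0, 2.5, -9, -34.8, 1]
    - [0, 0, 0, 2.6, -9.5, -37.8, 1]
    - [0, 0, 0, 2.7, -9.8, -40.5, 1]
    - [0, 0, 0, 2.8, -10.1, -43, 1]
    - [0, 0, 0, 2.9, -10.3, -45, 1]
    - [0, 0, 0, 2.9, -10.5, -46, 1]
    - [0, 0, 0, 2.9, -10.5, -47, 1]
    - [0, 0, 0, 2.9, -10.5, -48, 1]

```text
clock: 18.25
tool_pos: [0.5266, -0.0376, 0.1121]
orientation: [180.0, 0.0, -164.5]
force: [-6.1, 1.9, 14.2]
opening: 0.0001
```

>>> carry_out:
  increments:
    - [0, 0, 0, 0, 0, 1, 1]
    - [0, 0, 0, 0, 0, 5, 1]
    - [0, 0, 0, 0, 0, 15, 1]
    - [0, 0, 0, 0, 0, 40, 1]
    - [0, 0, 0, 0, 0, 80, 1]
    - [0, 0, 0, 0, 0, 130, 1]
    - [0, 0, 0, 0, 0, 180, 1]
    - [0, 0, 0, -10, 50, 220, 1]
    - [0, 0, 0, -20, 100, 240, 1]
    - [0, 0, 0, -30, 160, 240, 1]
    - [0, 0, 0, -40, 220, 240, 1]
    - [0, 0, 0, -50, 280, 240, 1]
    - [0, 0, 0, -60, 330, 240, 1]
    - [0, 0, 0, -60, 330, 240, 1]

```text
clock: 20.0
tool_pos: [0.4656, 0.2953, 0.3512]
orientation: [179.9, -0.0, -164.4]
force: [0.2, -0.0, -0.0]
opening: 0.0002
```

Run:
```python
from h import *
o=ctrl.get_obs();print(o['clock'],o['tool_pos'],o['force'])
S=ctrl.snapshot('side');T=ctrl.snapshot('top')
for l in("lamp_base","imame","bead_bowl"):
  for p in(S,T):
    for d in ctrl.search_frame(p,l)[:1]:print(l,np.round(d['centre'],3))
for n,p in(('S',S),('T',T)):
  for th in(1.,1.1,1.2): print(n,th,proj(p,W(Q,[lid(.1,.18,12,th),lid(-.1,.18,12,th)])).round(1).tolist())
out=np.zeros((400,800,3),np.uint8);out[:,:400]=cv2.resize(S['pixels'][160:310,270:420],(400,400));out[:,400:]=cv2.resize(T['pixels'][130:280,270:420],(400,400))
cv2.imwrite('pics/end.png',out)
```

```text
20.0 [0.46559251 0.29525851 0.35120929] [ 0.24592619 -0.04175637 -0.01061744]
lamp_base [0.478 0.273 0.048]
lamp_base [0.47  0.244 0.043]
imame [0.68  0.236 0.04 ]
imame [0.674 0.22  0.047]
bead_bowl [ 0.583 -0.2    0.024]
bead_bowl [ 0.582 -0.189  0.024]
S 1.0 [[303.3, 194.3], [392.0, 182.7]]
S 1.1 [[303.0, 198.6], [390.5, 187.1]]
S 1.2 [[302.9, 203.4], [389.3, 191.9]]
T 1.0 [[351.5, 172.4], [374.0, 246.7]]
T 1.1 [[352.5, 173.3], [374.7, 246.4]]
T 1.2 [[352.9, 174.3], [374.7, 246.3]]
```

View pics/end.png

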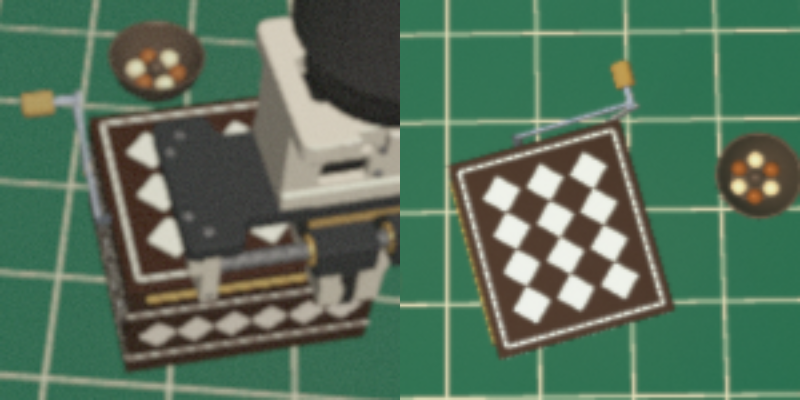

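```bash
python3 -c "
from plant import ctrl
print(ctrl.close_job())"
```

```text
the job is handed in; nothing more can be done
None
```

The stay is unlocked, the lid is shut, and the job was handed in at about 20 s of the 61 s allowed.

- **Stay:** I gripped the brass knob and lifted it about 23 mm up and 22 mm towards -y along the lower link's circle. I then released it and backed clear. The picture after that showed the knee bent past centre and staying there.
- **Lid:** I pushed the lid down on its outer face near the free edge with closed fingertips. Force readings between moves stayed around 1 N until it met the rim. The last reading there was about 14 N upwards, with the fingertips at 112 mm, the height given for shut. I then withdrew.
- **Last checks:**
    - The visible corner of the lid's edge sits within about 2 px of where the model puts it for fully shut.
    - The force on the tool is zero, and the gripper hangs well clear, more than 0.2 m above the lamp base.
    - The lamp base, imame and bowl were found within a few millimetres of where they started. The largest difference was 11 mm for the bowl in one side-camera reading, but that camera's first reading put it at the final place, so I take it as network scatter.

No check failed. The arm hid part of the lid in the final side picture, but the top picture showed it whole and square on the box.

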